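# Rock the lids, fit the flat one to the polish box

## Robot

A 6-joint arm with a two-finger parallel gripper is mounted at the origin on the work surface. World frame = base frame: x ahead of the robot, y to its left, z up, the work surface at z = 0. Lengths are in m, angles in rad, forces in N, time in s.
With the tool pointing down it reaches from about 0.4 to 0.925 m from the base axis. Payload 3.4 kg.
Tool frame: the origin (TCP) lies midway between the tips of the shut fingers; the grasp point (between the pads) lies 19 mm behind it (ctrl.hold_point_z is the distance from the TCP to the grasp point, in m); y points along the fingers, z is the direction in which the jaws open and shut, and the axes are right-handed (so a half turn about y gives the same grasp; the last joint's range is limited). The gripper opens to 85 mm and grips with 20 to 120 N. Pads are 22 mm wide; open, the fingers measure 114 mm over their backs; the gripper's body (76 mm by 85 mm) begins 54 mm behind the grasp point. The pads swing forward as they close: fully open they stand 13 mm farther back than shut.
Start: joints at [-1.389, 0.307, 1.506, -0, 1.328, -0.073], TCP at [0.145, -0.556, 0.231] pointing down, gripper open.
Joint ranges: [-3.12, 3.12], [-1.05, 2.28], [0.14, 2.33], [-1.42, 4.57], [0.1, 2.73], [-2.68, 2.68]. Speed limits (rad/s): [2.57, 2.57, 3.14, 3.14, 3.14, 3.14].

## Interface

Orientations are given as [roll, pitch, yaw] about the fixed x, y, z axes, in that order (R = Rz(yaw) Ry(pitch) Rx(roll)).
In Python, from bench import ctrl gives the robot as it stands. Calls block until the motion is done:
- ctrl.reach(position, orientation): joint-space move of the TCP to a pose.
- ctrl.movel(position, velocity=0.15, ori=None, guard=None): straight line of the TCP; ori=None keeps the orientation; velocity is the mean speed in m/s. With guard (N) it stops when the force on the tool has changed by that much, and returns True; else False.
- ctrl.move_j(angles): joint-space move.
- ctrl.gripper_to(opening, grasp_force=None): opening from 0.0 (shut) to 1.0 (fully open); grasp_force is the grip in N (None keeps the last); returns when the fingers have stopped.
- ctrl.wait(seconds).
- ctrl.inverse_kinematics(position, orientation): joint angles nearest the present ones, or None.
- ctrl.camera(name): name is "scene" or "top"; returns the picture (400x640x3 uint8, red, green, blue); there is no depth.
- ctrl.camera_model(name): a dict with "fovy" (degrees; the focal length in pixels is half the picture's height over the tangent of half this angle, whatever the lens; pixels are square), "cx", "cy" (the principal point, pixels), "dist_coeffs" ([k1, k2, p1, p2, k3] as OpenCV has them; the pictures are not rectified), "pose" (4x4, takes a point from camera to world coordinates). Camera axes: x right, y up, looking along -z (the intrinsics and any distortion apply to the point x, -y, -z); pixel columns grow to the right and rows downward; lengths in m; the calibration is good to about 2 mm. A picture is of the moment at which its call begins. camera_model takes no time and is no camera call.
A pose or a line that the arm cannot do raises ctrl.MotionError and nothing moves.
- ctrl.close_job(): hands the job in, once; it reports no verdict.
Readings, each from a call of its own:
- ctrl.get_time_s(): time.
- ctrl.get_qpos(): joint angles.
- ctrl.get_joint_velocities(): joint speeds.
- ctrl.get_joint_torque(): joint torques, N m.
- ctrl.get_eef_pos(): TCP position.
- ctrl.get_tcp_rot(): TCP orientation.
- ctrl.get_force(): force on the tool from outside, world axes, zero at the start.
- ctrl.get_wrist_torque(): the same for the moment, N m.
- ctrl.get_grip_width(): opening from 0.0 (shut) to 1.0 (fully open).
Only numpy, scipy, OpenCV 4.12 (cv2) and the standard library are available. Lean on these libraries where they do the work, as an engineer would, in place of code of your own. Each camera call takes 0.05 s, during which the arm holds its last target.

## Task

One of the two wooden lids on the stone slab is cupped: press down on rims until you find the one that rocks, and hold it rocked over onto its other half for a moment. Then fit the other, flat lid to the open polish box: slip one long edge under the keeper lip, let the lid down level on the ledge, and let go. Leave the cupped lid lying on the slab and the other things where they are.

Things in the scene. Friction and masses are not known exactly. Their poses are not given: they have to be found in the camera images.
- slab: Flat pale stone slab, 260 mm (own x) by 350 mm (own y), 20 mm thick, fixed. Origin: middle of the underside, z up; upper face at z = 20 mm.
- box: Dark wooden polish box without its lid, fixed, 110 mm (own x) by 138 mm (own y). Origin: middle of the underside, z up. Walls' tops at z = 70 mm at +x and both ends, 74 mm at -x, the robot's side, where a keeper lip overhangs the seat. The little round turning knob on the +x face is not needed.
- box_seat (a point): Middle of the lid's seat at ledge height, 60 mm above the box's origin; axes as the box. The seat is a rebate 90 mm (x) by 118 mm (y) with a ledge 8 mm wide all round, on which the lid's underside rests. Seated, the grip bar lies along y (either way round), the -x edge of the lid under the lip.
- box_lip (a point): Middle of the free edge of the keeper lip, at its underside: 35 mm to -x of the seat's middle, 14 mm above the ledge. The lip runs along the whole -x side, 4 mm thick, covers the last 10 mm of the seat. The free mouth (80 mm in x) is shorter than a lid, which must go in tilted (about 0.2 rad), its long edge under the lip first.
- lid_a: One of two pale wooden lids on the slab, alike from above; one is flat, one cupped. Plate 84 mm (own x) by 110 mm (own y), 8 mm thick, about 0.13 kg, with an upright grip bar along own y over its middle: 16 mm wide (x), 70 mm long (y), its top 42 mm above the underside. Origin: middle of the underside; z up. A flat lid lies level and does not move when its rim is pressed.
- lid_b: One of two pale wooden lids on the slab, alike from above; one is flat, one cupped. Plate 84 mm (own x) by 110 mm (own y), 8 mm thick, about 0.13 kg, with an upright grip bar along own y over its middle: 16 mm wide (x), 70 mm long (y), its top 42 mm above the underside. Origin: middle of the underside; z up. A flat lid lies level and does not move when its rim is pressed.
- lid_a_rim_p (a point): Point on the upper face of lid_a, 36 mm from its middle towards own +x, 6 mm inside the long edge; 8 mm above the slab if that half lies flat on it. The cupped lid is bent along own y into a shallow V (each half rises 0.08 rad): it lies on one half, leaning 0.08 rad, this point on the raised half 14 mm up. A light press (under 2 N) there rocks it over, the other rim rising as much; let go, it rocks back.
- lid_a_rim_m (a point): Point on the upper face of lid_a, 36 mm from its middle towards own -x, 6 mm inside the long edge; 8 mm above the slab if that half lies flat on it. The cupped lid is bent along own y into a shallow V (each half rises 0.08 rad): it lies on one half, leaning 0.08 rad, this point on the raised half 14 mm up. A light press (under 2 N) there rocks it over, the other rim rising as much; let go, it rocks back.
- lid_b_rim_p (a point): Point on the upper face of lid_b, 36 mm from its middle towards own +x, 6 mm inside the long edge; 8 mm above the slab if that half lies flat on it. The cupped lid is bent along own y into a shallow V (each half rises 0.08 rad): it lies on one half, leaning 0.08 rad, this point on the raised half 14 mm up. A light press (under 2 N) there rocks it over, the other rim rising as much; let go, it rocks back.
- lid_b_rim_m (a point): Point on the upper face of lid_b, 36 mm from its middle towards own -x, 6 mm inside the long edge; 8 mm above the slab if that half lies flat on it. The cupped lid is bent along own y into a shallow V (each half rises 0.08 rad): it lies on one half, leaning 0.08 rad, this point on the raised half 14 mm up. A light press (under 2 N) there rocks it over, the other rim rising as much; let go, it rocks back.
- tin: Bystander: round metal polish tin, 73 mm across, 28 mm high, standing on the slab towards its far edge. Origin: middle of the underside.
- brush: Bystander: bristle brush with a beech back, 50 x 150 mm, 40 mm high, lying beyond the box. Origin: middle of the underside.
- scraper: Bystander: aluminium heel scraper, about 60 x 140 mm, 10 mm high, lying on the step behind the slab. Origin: middle of the underside.
- horn: Bystander: flat orange plastic shoe horn, 36 x 190 mm, 9 mm high, lying on the step on the robot side of the box. Origin: middle of the underside.
Not all that is in view belongs to the job. Leave any blue look-alike of the lid_b alone.

How it is judged:
On the way:
1. the cupped lid, on the slab, is held rocked over: its raised rim is down at the slab and its other rim up (z of lid_a_rim_p in the frame of slab below 0.0298 m and z of lid_a_rim_m in the frame of slab above 0.031 m and z of lid_a in the frame of slab between 0.018 and 0.023 m), for 0.2 s.
At the end, for the whole second after the job is handed in: Flat lid at rest in the seat, an edge under the lip: underside within 2.5 mm of the ledge, level within 0.04 rad, centred within 5.5 mm (x) and 7 mm (y), bar along the box within 0.12 rad. Cupped lid at rest on the slab, right way up (z of lid_b in the frame of box between 0.0575 and 0.0625 m and x of lid_b in the frame of box between -0.0055 and 0.0055 m and y of lid_b in the frame of box between -0.007 and 0.007 m and angle between the z axis of lid_b and the z axis of box, either way round below 0.04 rad and angle between the y axis of lid_b and the y axis of box, either way round below 0.12 rad and linear speed of each of lid_b, lid_a below 0.01 m/s and z of lid_a in the frame of slab between 0.017 and 0.024 m and x of lid_a in the frame of slab between -0.13 and 0.13 m and y of lid_a in the frame of slab between -0.175 and 0.175 m and angle between lid_a's own z axis and vertical below 0.12 rad); the robot touches nothing.
It fails at once if the tin is pushed away (more than 40 mm) (distance of tin from where it was at the start of the episode above 0.04 m).
It fails at once if the brush is pushed away (more than 40 mm) (distance of brush from where it was at the start of the episode above 0.04 m).
It fails at once if the heel scraper is pushed away (more than 40 mm) (distance of scraper from where it was at the start of the episode above 0.04 m).
It fails at once if the shoe horn is pushed away (more than 40 mm) (distance of horn from where it was at the start of the episode above 0.04 m).
It also fails if it takes over 61 s, if anything falls off the work surface, if the arm or the gripper's body presses on something with over 40 N, if the wrist force passes 120 N, or if a joint passes its speed limit or range.

## Working session

There is one attempt and no reset: what is moved stays moved. The work goes in short steps, each a Python script; the robot and the scene stay as the last script left them, time stands still between calls to the robot, and variables do not carry over. Pictures are saved under pics/ and viewed, and the job is handed in when it is done.

```bash
ls; mkdir -p pics
python3 - <<'E'
from bench import ctrl
import cv2
for n in("scene","top"):
    im=ctrl.camera(n); cv2.imwrite(f"pics/{n}0.png",im[:,:,::-1])
    m=ctrl.camera_model(n); print(n,m)
print(ctrl.get_time_s(),ctrl.hold_point_z,ctrl.get_tcp_rot(),ctrl.get_force())
E
```

```text
pics
scene {'fovy': 53.967625045336845, 'cx': 310.27281292965864, 'cy': 194.7823081505096, 'dist_coeffs': array([-0.05464098,  0.        ,  0.        ,  0.        ,  0.        ]), 'pose': array([[ 0.48856241, -0.53389262,  0.69011987,  1.26437032],
       [ 0.87248902,  0.3065005 , -0.38055271, -0.45938656],
       [-0.00834781,  0.78804576,  0.61556007,  0.72097107],
       [ 0.        ,  0.        ,  0.        ,  1.        ]])}
top {'fovy': 46.2680597655999, 'cx': 316.1414932421128, 'cy': 209.89682559509782, 'dist_coeffs': array([-0.0339072,  0.       ,  0.       ,  0.       ,  0.       ]), 'pose': array([[-3.58315380e-03,  9.82400053e-01, -1.86754646e-01,
         3.28296476e-01],
       [-9.99797205e-01,  1.81523175e-04,  2.01374135e-02,
        -2.16440389e-02],
       [ 1.98168964e-02,  1.86788929e-01,  9.82200177e-01,
         1.21716482e+00],
       [ 0.00000000e+00,  0.00000000e+00,  0.00000000e+00,
         1.00000000e+00]])}
0.1 0.0187 [-1.57265532e+00  1.36675252e-04 -2.88681946e+00] [ 0.17817706 -1.25783803 -0.50472528]
```

View pics/scene0.png

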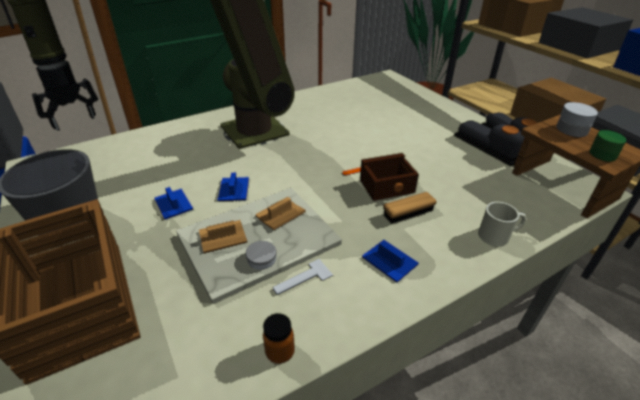

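View pics/top0.png

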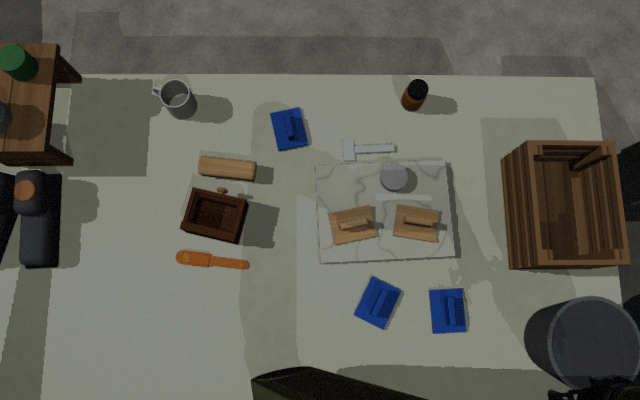

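```bash
cat > h.py <<'E'
import numpy as np, cv2
from bench import ctrl
def K(n):
    m=ctrl.camera_model(n); f=200/np.tan(np.radians(m['fovy']/2))
    return np.array([[f,0,m['cx']],[0,f,m['cy']],[0,0,1.]]),np.array(m['dist_coeffs']),np.array(m['pose'])
def ray(n,px):
    k,d,T=K(n); p=cv2.undistortPoints(np.array(px,float).reshape(-1,1,2),k,d).reshape(-1,2)
    v=np.c_[p[:,0],-p[:,1],-np.ones(len(p))]@T[:3,:3].T
    return T[:3,3],v
def onz(n,px,z):
    o,v=ray(n,px); return o+v*((z-o[2])/v[:,2])[:,None]
def proj(n,P):
    k,d,T=K(n); c=(np.array(P,float).reshape(-1,3)-T[:3,3])@T[:3,:3]
    c=c*[1,-1,-1]; return cv2.projectPoints(c,np.zeros(3),np.zeros(3),k,d)[0].reshape(-1,2)
E
python3 - <<'E'
import cv2
a=cv2.imread("pics/top0.png");b=cv2.imread("pics/scene0.png")
c=cv2.resize(a[155:270,305:465],None,fx=5,fy=5,interpolation=cv2.INTER_CUBIC); cv2.imwrite("pics/ct.png",c)
c=cv2.resize(b[185:300,170:345],None,fx=4.5,fy=4.5,interpolation=cv2.INTER_CUBIC); cv2.imwrite("pics/cs.png",c)
x=cv2.resize(a[145:275,170:260],None,fx=4.5,fy=4.5,interpolation=cv2.INTER_CUBIC)
y=cv2.resize(b[145:225,335:445],None,fx=3.5,fy=3.5,interpolation=cv2.INTER_CUBIC)
import numpy as np
o=np.zeros((600,800,3),np.uint8); o[:x.shape[0],:x.shape[1]]=x; o[:y.shape[0],410:410+y.shape[1]]=y; cv2.imwrite("pics/cb.png",np.clip(o.astype(int)*2,0,255).astype(np.uint8))
E
```

```text
(no output)
```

View pics/ct.png

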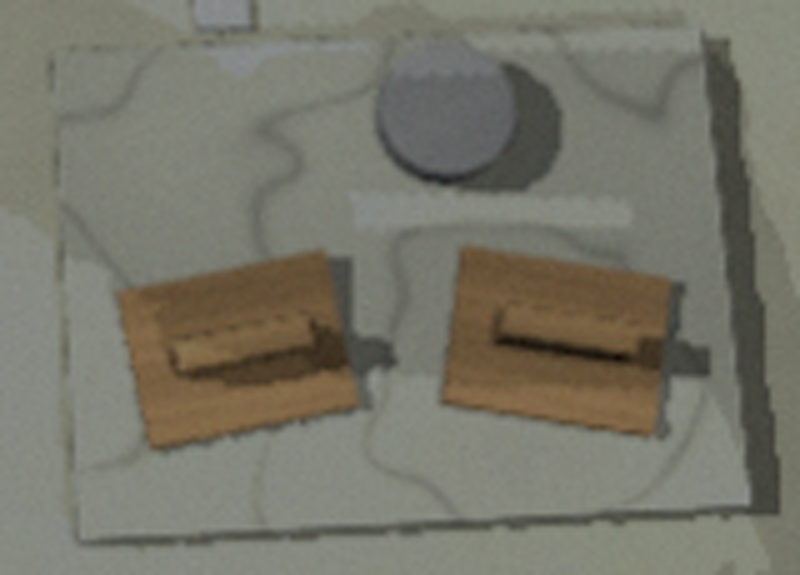

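View pics/cs.png

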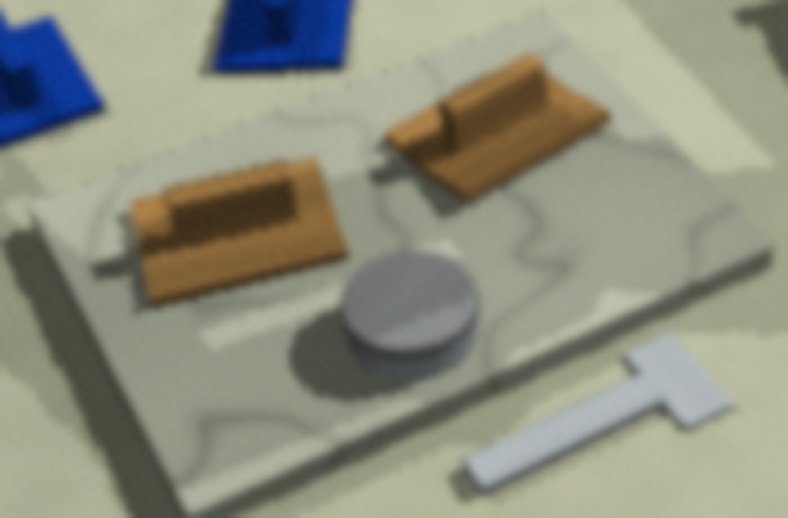

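View pics/cb.png

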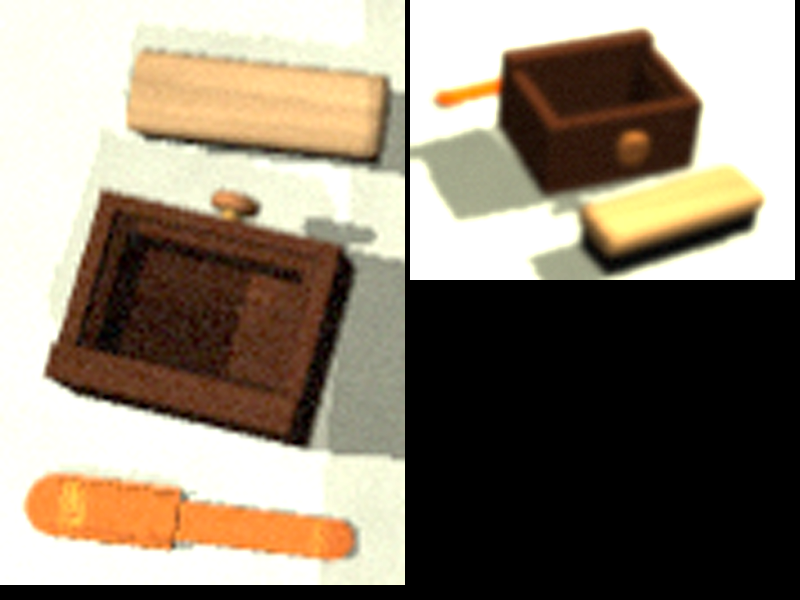

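```bash
cat >> h.py <<'E'
def lids(im,z=0.028):
    hsv=cv2.cvtColor(im,cv2.COLOR_RGB2HSV)
    m=((hsv[...,0]<25)&(hsv[...,1]>90)&(hsv[...,2]>35)).astype(np.uint8)
    r=np.zeros_like(m); r[165:265,315:460]=1; m*=r
    m=cv2.morphologyEx(m,cv2.MORPH_CLOSE,np.ones((5,5)))
    out=[]
    for c in cv2.findContours(m,cv2.RETR_EXTERNAL,cv2.CHAIN_APPROX_NONE)[0]:
        if cv2.contourArea(c)<400: continue
        P=onz("top",c.reshape(-1,2),z)[:,:2]
        q=cv2.minAreaRect((P*1000).astype(np.float32)); out.append((c,q,P))
    return out
E
python3 - <<'E'
from h import *
im=cv2.imread("pics/top0.png")[:,:,::-1].copy()
for c,q,P in lids(im):
    print(q,c.reshape(-1,2).mean(0), cv2.contourArea(c)); print(cv2.boxPoints(q).round(1).tolist())
hsv=cv2.cvtColor(im,cv2.COLOR_RGB2HSV)
for p in [(220,205),(240,200),(190,215),(215,230),(230,185),(350,240)]: print(p,hsv[p[1],p[0]],im[p[1],p[0]])
# box: outer silhouette
m=((im.max(2)<75)&(im[...,0].astype(int)>im[...,2]*1.5)&(hsv[...,0]<15)).astype(np.uint8); r=m*0; r[180:250,172:256]=1;m*=r
m=cv2.morphologyEx(m,cv2.MORPH_CLOSE,np.ones((7,7)))
cs=max(cv2.findContours(m,0,1)[0],key=cv2.contourArea)
ap=cv2.approxPolyDP(cs,4,True).reshape(-1,2);print(ap.tolist())
print(onz("top",ap,0.07)[:,:2].round(4).tolist())
# slab
o=cv2.resize(im[175:255,170:260],None,fx=7,fy=7,interpolation=cv2.INTER_CUBIC)
o=np.clip(o.astype(int)*3,0,255).astype(np.uint8)
cv2.drawContours(o,[((cs-[170,175])*7+3).astype(int)],-1,(0,255,0),1)
cv2.imwrite("pics/box.png",o[:,:,::-1])
E
```

```text
((516.2861938476562, -138.4351806640625), (82.1474838256836, 109.46343994140625), 11.683579444885254) [351.97826087 224.54347826] 1251.0
[[465.0, -93.19999694824219], [487.1000061035156, -200.39999389648438], [567.5999755859375, -183.6999969482422], [545.4000244140625, -76.5]]
((520.3211059570312, -303.9243469238281), (108.75701141357422, 82.83709716796875), 80.77751159667969) [415.79432624 222.85815603] 1246.5
[[470.70001220703125, -351.0], [552.5, -364.20001220703125], [569.9000244140625, -256.8999938964844], [488.20001220703125, -243.60000610351562]]
(220, 205) [ 11 193  33] [33 17  8]
(240, 200) [ 11 172  52] [52 30 17]
(190, 215) [ 16 214  31] [31 19  5]
(215, 230) [ 13 234  48] [48 23  4]
(230, 185) [ 30  27 122] [122 122 109]
(350, 240) [ 17 115 129] [129 103  71]
[[192, 188], [180, 228], [237, 243], [245, 200], [227, 196], [224, 190]]
[[0.6023, 0.2663], [0.5008, 0.2913], [0.4636, 0.1496], [0.5716, 0.1326], [0.5818, 0.1778], [0.5972, 0.1859]]
```

View pics/box.png

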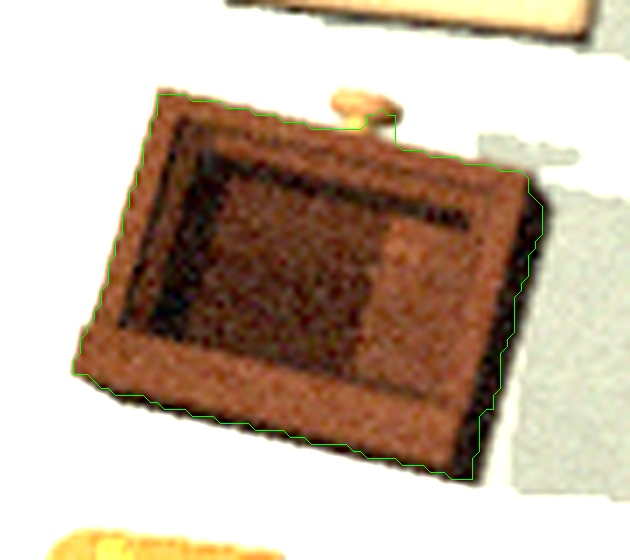

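```bash
cat > box.py <<'E'
from h import *
from scipy.optimize import least_squares
im=cv2.imread("pics/top0.png")[:,:,::-1].copy()
z=cv2.resize(im[175:255,170:260],None,fx=7,fy=7,interpolation=cv2.INTER_CUBIC)
z=cv2.GaussianBlur(z,(0,0),4)
hsv=cv2.cvtColor(z,cv2.COLOR_RGB2HSV)
red=((hsv[...,1]>130)&(z[...,0]>31)&(z[...,0]<85)).astype(np.uint8)
red[:,:][:60]=0
cs=max(cv2.findContours(red,0,1)[0],key=cv2.contourArea).reshape(-1,2)
o=np.clip(z.astype(int)*3,0,255).astype(np.uint8); cv2.drawContours(o,[cs.reshape(-1,1,2)],-1,(0,255,0),1)
# lines from points near hand-read edges
C=np.array([(160,92),(530,178),(450,468),(80,362)],float)
full=lambda p:(np.array(p)+.5)/7-.5+[170,175]
L=[]
for i,j,lo,hi in [(0,1,.05,.42),(0,1,.7,.95),(1,2,.1,.9),(2,3,.1,.9),(3,0,.2,.9)]:
    a,b=C[i],C[j];u=(b-a)/np.linalg.norm(b-a);n=np.array([-u[1],u[0]])
    t=(cs-a)@u/np.linalg.norm(b-a);d=(cs-a)@n
    s=(t>lo)&(t<hi)&(abs(d)<14);L.append(cs[s]); print(i,j,s.sum(),d[s].mean().round(1),d[s].std().round(1))
    for p in cs[s]: cv2.circle(o,tuple(int(v) for v in p),1,(255,255,0),-1)
cv2.imwrite("pics/box2.png",o[:,:,::-1])
P=[onz("top",full(l),zz)[:,:2] for l,zz in zip(L,[.07,.07,.07,.074,.07])]
def res(x):
    c,s=np.cos(x[2]),np.sin(x[2])
    r=[]
    for p,(ax,v) in zip(P,[(0,.055),(0,.055),(1,-.069),(0,-.055),(1,.069)]):
        d=p-x[:2]; q=np.c_[c*d[:,0]+s*d[:,1],-s*d[:,0]+c*d[:,1]]
        e=q[:,ax]-v; r.append(e/np.sqrt(len(e))*(1 if ax or v<0 else .7))
    return np.concatenate(r)
f=least_squares(res,[.53,.21,-.2]); print(f.x)
for p,(ax,v) in zip(P,[(0,.055),(0,.055),(1,-.069),(0,-.055),(1,.069)]):
    c,s=np.cos(f.x[2]),np.sin(f.x[2]);d=p-f.x[:2]; q=np.c_[c*d[:,0]+s*d[:,1],-s*d[:,0]+c*d[:,1]]
    print(ax,v,(q[:,ax].mean()-v)*1000)
E
python3 box.py
```

```text
0 1 137 -0.3 0.9
0 1 94 -0.1 1.4
1 2 231 0.6 1.2
2 3 289 -7.4 3.3
3 0 189 2.4 0.9
[ 0.53533199  0.21090373 -0.23886982]
0 0.055 -1.7264951944786362
0 0.055 -1.2416442812878543
1 -0.069 1.0740986570982325
0 -0.055 1.454388346270534
1 0.069 -1.0740986597872064
```

```bash
cat > ov.py <<'E'
from h import *
def draw(o,n,sc,off,x,y,yaw,z0,segs,col):
    R=np.array([[np.cos(yaw),-np.sin(yaw),0],[np.sin(yaw),np.cos(yaw),0],[0,0,1]])
    for a in segs:
        p=proj(n,np.array(a)@R.T+[x,y,z0]); p=((p-off+.5)*sc-.5)
        cv2.polylines(o,[np.round(p).astype(int).reshape(-1,1,2)],True,col,1)
B=[[(.055,.069,.07),(.055,-.069,.07),(-.055,-.069,.07),(-.055,.069,.07)],
   [(.045,.059,.07),(.045,-.059,.07),(-.035,-.059,.074),(-.035,.059,.074)],
   [(-.055,.069,.074),(-.055,-.069,.074),(-.055,-.069,0),(-.055,.069,0)],
   [(.055,.069,.0),(.055,-.069,.0),(-.055,-.069,0),(-.055,.069,0)]]
Ld=[[(s*.042,.055,z),(s*.042,-.055,z),(-s*.042,-.055,z),(-s*.042,.055,z)] for s in(1,) for z in (.008,0)]+[[(.008,.035,.042),(.008,-.035,.042),(-.008,-.035,.042),(-.008,.035,.042)]]
def crop(n,x0,y0,w,h,sc,g=2.5,im=None):
    im=cv2.imread(f"pics/{n}0.png") if im is None else im
    o=cv2.resize(im[y0:y0+h,x0:x0+w],None,fx=sc,fy=sc,interpolation=cv2.INTER_CUBIC)
    return np.clip(o.astype(int)*g,0,255).astype(np.uint8)
E
python3 - <<'E'
from ov import *
bx=(.53533,.2109,-.2389,0)
a=crop("top",170,175,90,80,4); draw(a,"top",4,[170,175],*bx,B,(0,255,0))
b=crop("scene",345,145,85,65,4.7);draw(b,"scene",4.7,[345,145],*bx,B,(0,255,0))
c=crop("top",310,185,150,75,2.6,1.5)
d=crop("scene",185,185,130,85,3,1.5)
for l in [(.5163,-.1384,.2039,.02),(.5203,-.3039,-.161,.02)]:
    draw(c,"top",2.6,[310,185],*l,Ld,(0,255,0)); draw(d,"scene",3,[185,185],*l,Ld,(0,255,0))
o=np.zeros((600,800,3),np.uint8)
for im,(x,y) in [(a,(0,0)),(b,(400,0)),(c,(0,325)),(d,(400,325))]: o[y:y+im.shape[0],x:x+im.shape[1]]=im[:600-y,:800-x]
cv2.imwrite("pics/ov.png",o)
E
```

```text
(no output)
```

View pics/ov.png

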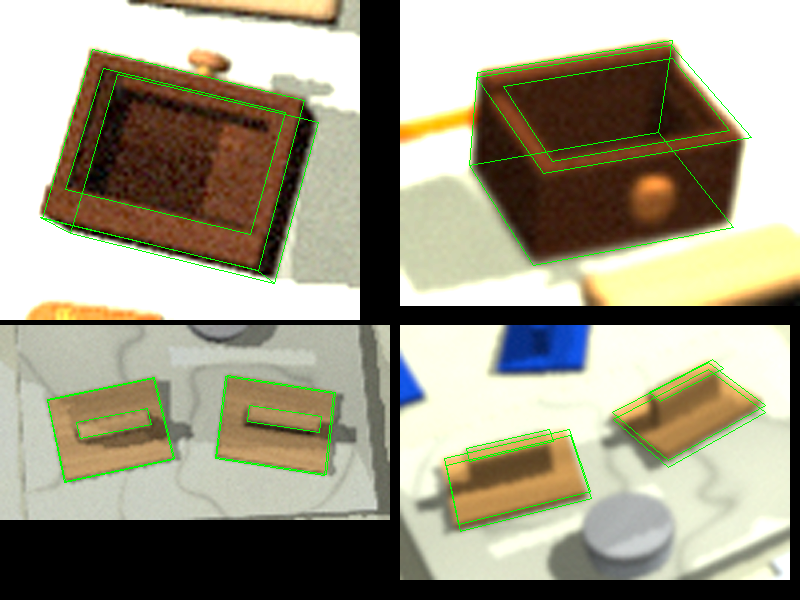

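Run:
```python
from ov import *
bx=(.53533,.2109,-.2389,0)
b=crop("scene",350,145,80,62,9.5,1.5);draw(b,"scene",9.5,[350,145],*bx,B[:2],(0,255,0))
cv2.imwrite("pics/ovs.png",b)
```

```text
(no output)
```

View pics/ovs.png

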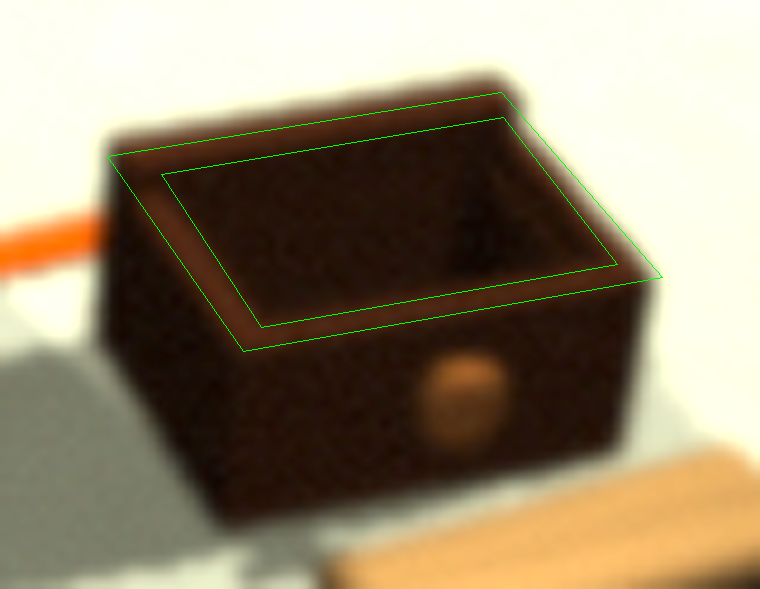

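```bash
cat >> h.py <<'E'
from scipy.spatial.transform import Rotation as Ro
def Rz(a): return Ro.from_euler('z',a)
def down(zdir_yaw):  # tool y down, tool z along horizontal direction angle
    return Rz(zdir_yaw-np.pi/2)*Ro.from_euler('x',-np.pi/2)
def eul(r): return r.as_euler('xyz').tolist()
def st(): print('t',round(ctrl.get_time_s(),2),'p',np.round(ctrl.get_eef_pos(),4),'F',np.round(ctrl.get_force(),2),'g',round(ctrl.get_grip_width(),3))
E
python3 - <<'E'
from h import *
ctrl.gripper_to(0.0); st()
yaw=.204; c=np.array([.5163,-.1384]); ex=np.array([np.cos(yaw),np.sin(yaw)])
p=c+.035*ex
r=down(yaw+np.pi/2); cand=[r,down(yaw-np.pi/2)]
for r in cand:
    q=ctrl.inverse_kinematics([*p,.10],eul(r)); print(eul(r),q)
r=cand[1]
ctrl.reach([*p,.09],eul(r)); st()
ctrl.movel([*p,.045],velocity=.08); ctrl.wait(.2); st()
print(ctrl.movel([*p,.030],velocity=.02,guard=10)); st()
im=ctrl.camera("scene"); cv2.imwrite("pics/press1.png",im[:,:,::-1])
im=ctrl.camera("top"); cv2.imwrite("pics/press1t.png",im[:,:,::-1])
E
```

```text
t 0.87 p [ 0.1449 -0.5565  0.2313] F [-0.16 -0.34 -0.73] g 0.0
[-1.5707963267948966, 0.0, 0.20399999999999985] [-0.30874727  0.42372456  1.6953251   0.          1.02254299 -2.0835436 ]
[-1.5707963267948966, 0.0, -2.9375926535897934] [-3.08747270e-01  4.23724561e-01  1.69532510e+00 -4.44089210e-16
  1.02254299e+00  1.05804906e+00]
t 3.03 p [ 0.5506 -0.1323  0.0903] F [-0.91  0.49 -0.61] g -0.0
t 3.95 p [ 0.5511 -0.1314  0.0456] F [ 0.96 -0.12  0.47] g 0.002
False
t 4.85 p [ 0.5505 -0.1313  0.03  ] F [ 0.46 -0.63  0.52] g 0.001
```

Run:
```python
from ov import *
a=crop("top",310,180,150,85,4,2,cv2.imread("pics/press1t.png"));b=crop("scene",185,185,140,85,4,2,cv2.imread("pics/press1.png"))
o=np.zeros((600,600,3),np.uint8); o[:300,:600]=a[:300]; o[300:,:560]=b[:300]; cv2.imwrite("pics/p1.png",o)
```

```text
(no output)
```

View pics/p1.png

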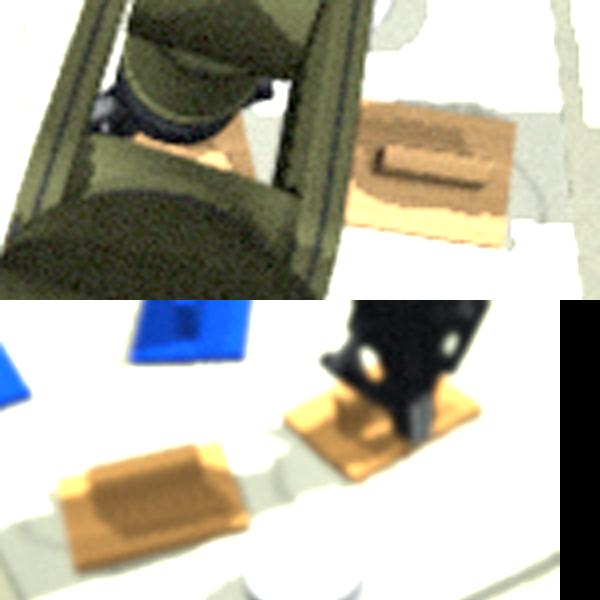

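Run:
```python
from h import *
p=ctrl.get_eef_pos()
print(ctrl.movel([p[0],p[1],.0270],velocity=.01,guard=8)); st()
for i in range(3): ctrl.wait(.2); st()
im=ctrl.camera("scene"); cv2.imwrite("pics/press2.png",im[:,:,::-1])
from ov import *
b=crop("scene",225,175,110,85,6,2,cv2.imread("pics/press2.png"))
cv2.imwrite("pics/p2.png",b)
```

```text
True
t 5.25 p [ 0.5509 -0.1314  0.0281] F [0.19 0.38 4.31] g -0.0
t 5.45 p [ 0.5509 -0.1314  0.0281] F [0.31 0.93 5.24] g 0.003
t 5.65 p [ 0.5509 -0.1314  0.0281] F [0.81 0.27 5.32] g 0.002
t 5.85 p [ 0.5509 -0.1314  0.0281] F [ 0.   -0.18  5.85] g 0.003
```

View pics/p2.png

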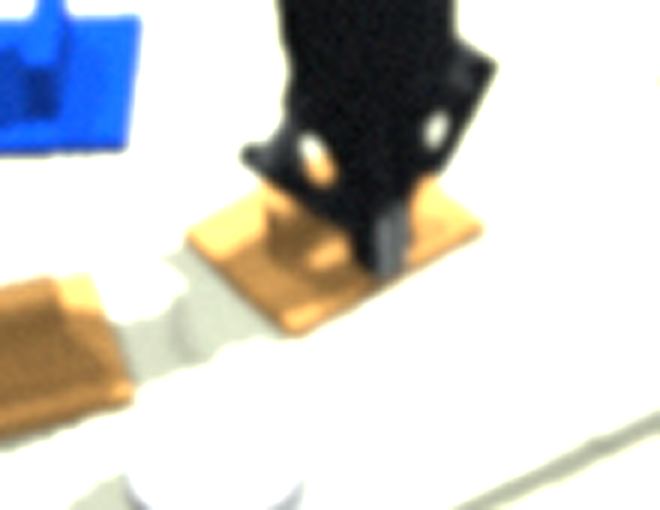

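Run:
```python
from h import *
p=ctrl.get_eef_pos()
ctrl.movel([p[0],p[1],.060],velocity=.1); st()
im=ctrl.camera("scene"); cv2.imwrite("pics/press3.png",im[:,:,::-1])
from ov import *
a=crop("scene",225,190,90,55,6,2,cv2.imread("pics/press2.png"))
b=crop("scene",225,190,90,55,6,2,cv2.imread("pics/press3.png"))
cv2.imwrite("pics/p3.png",np.vstack([a[:295],b[:295]]))
```

```text
t 6.38 p [ 0.551  -0.1314  0.0601] F [-0.22 -0.75 -0.62] g 0.004
```

View pics/p3.png

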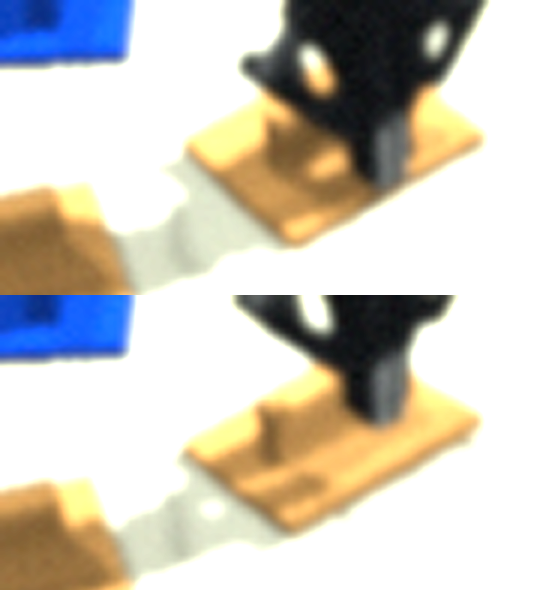

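Run:
```python
from h import *
l=(.5203,-.3039); yaw=-.161; b=(.53533,.2109); byaw=-.239
for s in (0,np.pi):
    r=down(yaw+s); print(ctrl.inverse_kinematics([*l,.035],eul(r)))
    rb=down(byaw+s); T=Rz(byaw)*Ro.from_euler('y',-.22)*Rz(-byaw)
    print(ctrl.inverse_kinematics([*b,.09],eul(T*rb)),ctrl.inverse_kinematics([*b,.2],eul(T*rb)))
```

```text
[-0.5987289   0.54508127  1.67481012  0.          0.92170126 -0.4377289 ]
[ 0.38410688  0.38642646  1.83332408 -0.18772185  0.75104053  0.7495643 ] [ 0.38410688  0.25476545  1.69500283 -0.15026986  1.01726836  0.69101904]
None
[ 0.38410688  0.38642646  1.83332408 -0.18772185  0.75104053 -2.39202835] [ 0.38410688  0.25476545  1.69500283 -0.15026986  1.01726836 -2.45057362]
```

Candidates for the flat lid in the top view are the wooden lids at (353,224) and (416,223). The blue look-alikes at (289,129), (378,302) and (448,310) are out. The first wooden lid rocked: its near corner dropped about 1.7 px while pressed and came back on release. That makes (416,223) the flat lid, which the enlarged crops above confirm.

Run:
```python
from h import *
l=(.5203,-.3039); r=down(-.161)
p=ctrl.get_eef_pos()
ctrl.movel([p[0],p[1],.12],velocity=.25)
ctrl.gripper_to(.6,40)
ctrl.reach([*l,.11],eul(r)); st()
im=ctrl.camera("scene"); cv2.imwrite("pics/g0.png",im[:,:,::-1])
print(ctrl.movel([*l,.036],velocity=.08,guard=8)); st()
ctrl.gripper_to(0.0,40); st()
im=ctrl.camera("scene"); cv2.imwrite("pics/g1.png",im[:,:,::-1])
from ov import *
a=crop("scene",180,160,110,100,5,1.6,cv2.imread("pics/g1.png")); cv2.imwrite("pics/g1c.png",a)
```

```text
t 8.7 p [ 0.5204 -0.3036  0.11  ] F [-0.3  -0.12 -0.9 ] g 0.6
False
t 9.82 p [ 0.5207 -0.3042  0.0365] F [ 0.15  0.38 -0.23] g 0.6
t 10.23 p [ 0.5208 -0.3042  0.0367] F [0.65 0.03 4.1 ] g 0.179
```

View pics/g1c.png

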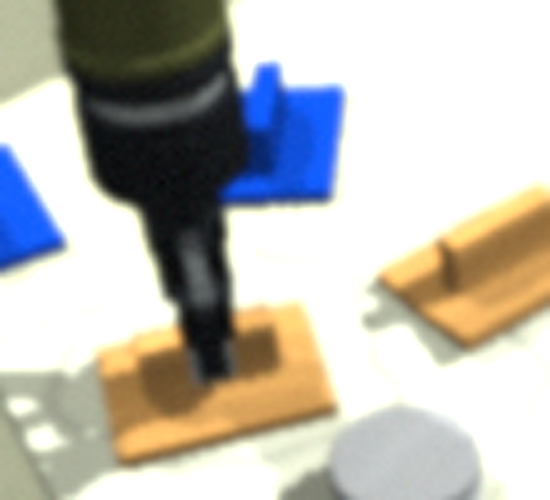

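```bash
cat >> h.py <<'E'
BX=np.array([.5350,.2109,0]); BY=-.239; H=.0166; DY=0.0
def tcp_for_edge(ex,ez,tilt,dy=0.,BXo=None):
    """-x bottom edge of lid at box-frame (ex, dy, ez above ledge), tilt>0: +x side up"""
    Rl=Rz(BY)*Ro.from_euler('y',-tilt)
    e=BX+Rz(BY).apply([ex,dy,.060+ez])
    p=e+Rl.apply([.042,DY,H])
    r=Rl*down(0.)
    return p.tolist(),eul(r)
E
python3 - <<'E'
from h import *
p=ctrl.get_eef_pos()
ctrl.movel([p[0],p[1],.17],velocity=.15); st()
im=ctrl.camera("scene"); cv2.imwrite("pics/l0.png",im[:,:,::-1])
P,o=tcp_for_edge(-.029,.045,.2); print(P,o)
ctrl.reach([P[0],P[1],P[2]+.06],o); st()
ctrl.movel(P,velocity=.1); ctrl.wait(.3); st()
im=ctrl.camera("scene"); cv2.imwrite("pics/l1.png",im[:,:,::-1])
im2=ctrl.camera("top"); cv2.imwrite("pics/l1t.png",im2[:,:,::-1])
from ov import *
Rl=Rz(BY)*Ro.from_euler('y',-.2); e=BX+Rz(BY).apply([-.029,0,.105])
pts=np.array([(0,-.055,0),(.084,-.055,0),(.084,.055,0),(0,.055,0)])
o=crop("scene",340,95,110,115,5,1.6,cv2.imread("pics/l1.png"))
for z in(0,.008):
    q=(proj("scene",Rl.apply(pts+[0,0,z])+e)-[340,95]+.5)*5-.5
    cv2.polylines(o,[np.round(q).astype(int).reshape(-1,1,2)],True,(0,255,0),1)
draw(o,"scene",5,[340,95],*BX[:2],BY,0,B[:2],(255,255,0))
t=crop("top",170,165,100,90,5,1.6,cv2.imread("pics/l1t.png"))
cv2.imwrite("pics/l1c.png",o);cv2.imwrite("pics/l1tc.png",t)
E
```

```text
t 11.32 p [ 0.5199 -0.3037  0.1688] F [-0.28  0.12 -1.32] g 0.182
[0.5436129027112788, 0.20880140531462058, 0.12961321708555718] [-1.3707963267948964, -2.220446049250313e-16, -1.8097963267948964]
t 13.24 p [0.544  0.208  0.1896] F [ 0.43 -0.14 -1.2 ] g 0.183
t 14.29 p [0.544  0.209  0.1303] F [-0.03  1.03 -0.23] g 0.183
```

View pics/l1c.png

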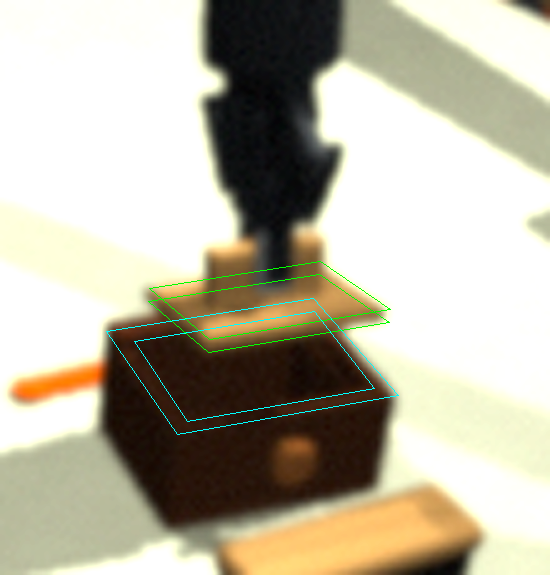

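View pics/l1tc.png

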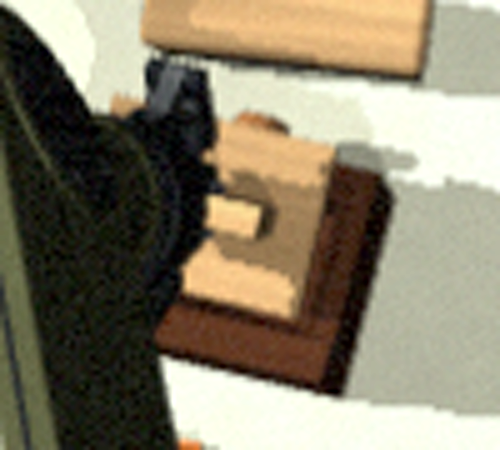

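Run:
```python
from h import *
full=lambda p:(np.array(p)+.5)/5-.5+[170,165]
for px,z in [((335,148),.1295),((297,320),.1128)]:
    w=onz("top",[full(px)],z)[0]; print(w.round(4),Rz(-BY).apply(w-BX).round(4))
print('exp top far', -.029+.084*np.cos(.2)-.008*np.sin(.2), 'near',-.029-.008*np.sin(.2))
# box right wall top edge points in same picture
```

```text
[0.573  0.1449 0.1295] [ 0.0526 -0.0552  0.1295]
[0.493  0.1631 0.1128] [-0.0295 -0.0564  0.1128]
exp top far 0.05173623789230381 near -0.030589354646360492
```

Run:
```python
from h import *
P,o=tcp_for_edge(-.0295,.003,.2)
print(ctrl.movel(P,velocity=.05,ori=o,guard=8)); ctrl.wait(.1); st()
im=ctrl.camera("scene"); cv2.imwrite("pics/i1.png",im[:,:,::-1])
im2=ctrl.camera("top"); cv2.imwrite("pics/i1t.png",im2[:,:,::-1])
from ov import *
o=crop("scene",340,110,100,100,5,1.8,cv2.imread("pics/i1.png"))
t=crop("top",190,175,60,80,5,2.2,cv2.imread("pics/i1t.png"))
z=np.zeros((500,800,3),np.uint8); z[:500,:500]=o; z[:400,500:]=t; cv2.imwrite("pics/i1c.png",z)
```

```text
False
t 15.48 p [0.5435 0.2091 0.0881] F [ 1.04 -0.23 -0.73] g 0.18
```

View pics/i1c.png

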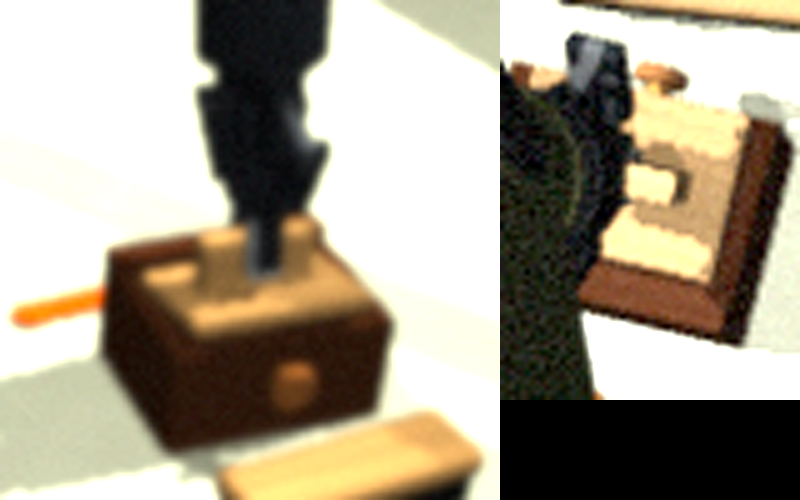

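The lid is tilted in the mouth. Its near edge is down against the lip and its far edge is above the far wall, with no contact force. Next I slide it under the lip.

Run:
```python
from h import *
P,o=tcp_for_edge(-.0435,.0025,.2)
print(ctrl.movel(P,velocity=.03,ori=o,guard=7)); ctrl.wait(.1); st(); print(np.round(np.array(ctrl.get_eef_pos())-P,4))
im=ctrl.camera("scene"); cv2.imwrite("pics/i2.png",im[:,:,::-1])
im2=ctrl.camera("top"); cv2.imwrite("pics/i2t.png",im2[:,:,::-1])
from ov import *
o=crop("scene",340,110,100,100,5,1.8,cv2.imread("pics/i2.png"))
t=crop("top",190,175,60,80,5,2.2,cv2.imread("pics/i2t.png"))
z=np.zeros((500,800,3),np.uint8); z[:500,:500]=o; z[:400,500:]=t; cv2.imwrite("pics/i2c.png",z)
```

```text
False
t 16.3 p [0.5298 0.2121 0.0872] F [ 2.5  -1.61 -0.61] g 0.174
[ 0.0003 -0.0001  0.0001]
```

View pics/i2c.png

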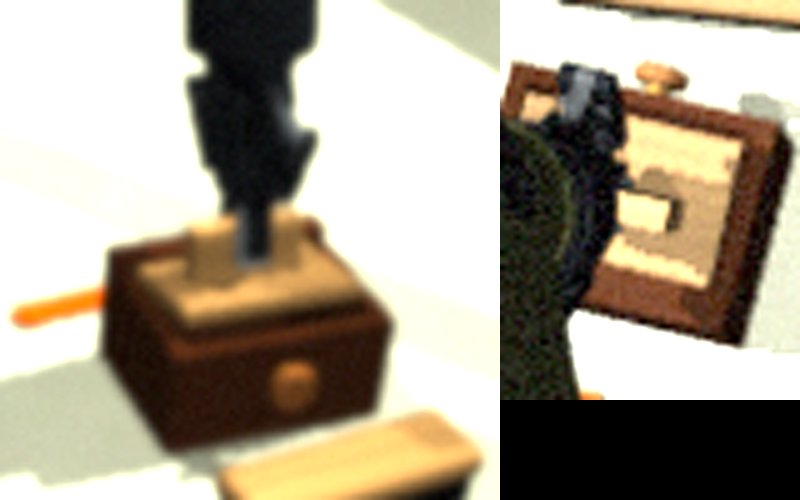

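Run:
```python
from h import *
for ex,ez,t in [(-.042,.002,.12),(-.0413,.0012,.05),(-.0413,.0006,0.)]:
    P,o=tcp_for_edge(ex,ez,t)
    g=ctrl.movel(P,velocity=.02,ori=o,guard=9); print(g,np.round(np.array(ctrl.get_eef_pos())-P,4)); st()
    if g: break
ctrl.wait(.1)
im=ctrl.camera("scene"); cv2.imwrite("pics/i3.png",im[:,:,::-1])
im2=ctrl.camera("top"); cv2.imwrite("pics/i3t.png",im2[:,:,::-1])
from ov import *
o=crop("scene",340,110,100,100,5,1.8,cv2.imread("pics/i3.png"))
t=crop("top",190,175,60,80,5,2.2,cv2.imread("pics/i3t.png"))
z=np.zeros((500,800,3),np.uint8); z[:500,:500]=o; z[:400,500:]=t; cv2.imwrite("pics/i3c.png",z)
```

```text
False [-0.0004 -0.0002 -0.0004]
t 16.8 p [0.5323 0.2113 0.0831] F [ 0.04  0.3  -1.51] g 0.175
False [-0.0006 -0.0002 -0.0003]
t 17.16 p [0.5342 0.2108 0.0796] F [-0.87 -0.31 -0.88] g 0.175
False [-0.0004 -0.0001 -0.0002]
t 17.45 p [0.5353 0.2106 0.077 ] F [-1.66  0.02 -0.71] g 0.182
```

View pics/i3c.png

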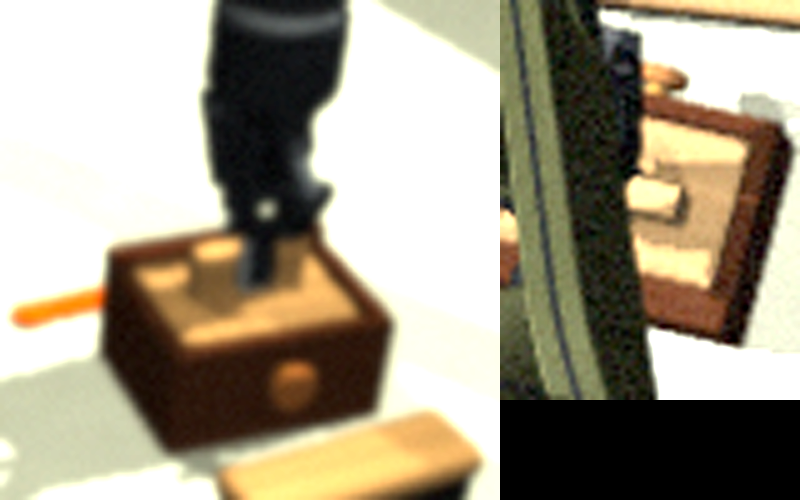

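Run:
```python
from h import *
p=ctrl.get_eef_pos()
ctrl.movel([p[0],p[1],p[2]-.0006],velocity=.01,guard=6); st()
ctrl.gripper_to(.42); st(); p=ctrl.get_eef_pos()
ctrl.movel([p[0],p[1],.16],velocity=.12); st()
ctrl.reach([.42,-.05,.25],ctrl.get_tcp_rot().tolist()); st()
im=ctrl.camera("scene"); cv2.imwrite("pics/i4.png",im[:,:,::-1])
im2=ctrl.camera("top"); cv2.imwrite("pics/i4t.png",im2[:,:,::-1])
```

```text
t 17.9 p [0.5345 0.2108 0.0767] F [-0.52  0.12 -0.44] g 0.178
t 18.23 p [0.535  0.2108 0.0767] F [-0.25 -0.19 -0.38] g 0.419
t 19.07 p [0.5344 0.2106 0.1594] F [ 0.36 -0.27 -0.1 ] g 0.419
t 20.23 p [ 0.4205 -0.0496  0.2496] F [ 0.73 -0.02 -1.21] g 0.418
```

Run:
```python
from ov import *
o=crop("scene",340,130,100,80,5,1.8,cv2.imread("pics/i4.png"))
t=crop("top",175,180,80,70,5,2.2,cv2.imread("pics/i4t.png"))
z=np.zeros((600,800,3),np.uint8); z[:400,:400]=o[:,50:450]; z[:350,400:]=t
f=cv2.imread("pics/i4t.png"); z[400:,:400]=cv2.resize(f[140:290,170:470],(400,200)); f=cv2.imread("pics/i4.png"); z[400:,400:]=cv2.resize(f[100:300,100:450],(400,200));cv2.imwrite("pics/i4c.png",z)
```

```text
(no output)
```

View pics/i4c.png

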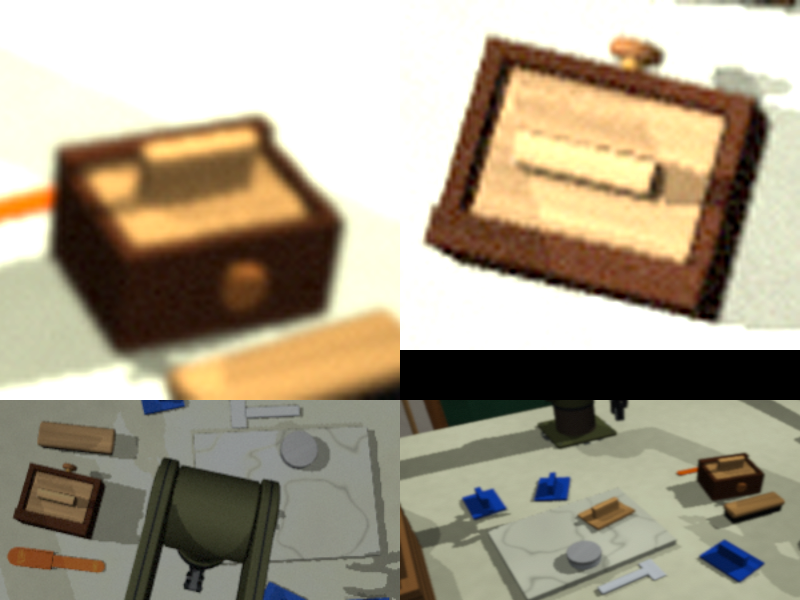

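Run:
```python
from h import *
full=lambda p:(np.array(p,float)-[400,0]+.5)/5-.5+[175,180]
def bf(px,z): return Rz(-BY).apply(onz("top",full(px),z)-BX)*1000
print('bar',bf([(521,131),(660,166),(652,197),(515,161)],.102).round(1)[:,:2].tolist())
print('plate +x edge/ends',bf([(511,66),(727,117),(689,263),(472,212)],.068).round(1)[:,:2].tolist())
print('box top',bf([(488,38),(762,103)],.07).round(1)[:,:2].tolist(),bf([(428,240),(695,313)],.074).round(1)[:,:2].tolist())
```

```text
bar [[8.1, 31.7], [7.4, -38.3], [-8.1, -38.6], [-6.8, 30.4]]
plate +x edge/ends [[43.6, 55.2], [44.0, -56.9], [-31.5, -58.0], [-32.3, 53.2]]
box top [[54.4, 69.9], [54.8, -72.4]] [[-51.5, 68.6], [-55.2, -68.6]]
```

Run:
```python
from h import *
st(); ctrl.close_job()
```

```text
t 20.32 p [ 0.4206 -0.0492  0.2495] F [-0.34  0.11  0.37] g 0.421
the job is handed in; nothing more can be done
```

I found the cupped lid, held it rocked over, then fitted the flat lid to the box. The job was handed in at 20.3 s of the 61 s allowed; it reports no verdict.

**Cupped lid:** It is the wooden lid at top-view pixel (353,224), with its far rim raised. I pressed that rim down to z = 28.1 mm with about 5 N for over 0.6 s. The pictures showed that rim drop and the opposite rim rise, then rock back on release. It is still lying on the slab. I did not press the other lid.

**Flat lid:** I picked up the lid at (416,223) by its bar and slid its edge, tilted 0.2 rad, under the keeper lip. Then I levelled it, released it at ledge height, and moved the arm well clear.

**Last checks (top view):**
- **Position:** the bar is centred within about 1 mm in x and lines up with the box to about 0.01 rad.
- **y offset, where the readings disagree:** the bar gave about −3.7 mm and the plate edges about −1.6 mm. Both are inside the 7 mm limit.
- **Level:** the lid looks level and fully down in the rebate.
- **Bystanders:** I saw no contact with the other things and they look unmoved in the last pictures, but I did not measure their positions.

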